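Unlatch the hitch coupler and hold the tongue up off the ball

TASK

Uncouple the blue hitch tongue from its ball so that the ball can be inspected: grip the red latch knob, pull it sideways out of the coupler against its spring as far as it goes, and with the latch pulled lift the tongue by the knob until the coupler is about 7 cm higher than it was. Finish there, keeping the knob gripped and the tongue still in the air: do not lower it or let go. Leave the loose things round about where they are.

Things in the scene. Friction and masses are not known exactly. Their poses are not given: they have to be found in the camera images.
- stand: Fixed hitch stand on the bench: dark steel base plate 345x100x12 mm with a 50 mm steel ball at one end and a grey pivot bracket (two cheeks, top at z = 106 mm) at the other. Origin: on the bench under the ball. Its x axis runs level from the ball to the pivot, z up; the latch knob stands out to its -y side. The plate covers x -55 to +290 mm, y +-50 mm. Position and yaw vary.
- pivot (a point): Centre of the pivot axis of the tongue, 240 mm from the ball along the stand's x, at z = 85 mm. The tongue turns about the stand's y axis here.
- coupler (a point): Blue round hollow coupler head, 66 mm in diameter, on the end of the blue channel tongue (46 mm wide). This point: the middle of its socket, which is the ball centre (z = 75 mm) while coupled; its top is 38 mm above it. Axes as the stand's while coupled; it swings up with the tongue. Two fixed guide pins with springs stand out from it to y = -68 mm at x = +-22 mm, 13 mm above this point.
- knob (a point): Red round latch knob, axis level along the stand's y: grip part 22 mm in diameter, 32 mm long, between flanges of 32 mm (outer) and 27 mm (inner). This point: centre of the grip part, at the start 82 mm to the -y side of the ball, z = 85 mm. Axes as the coupler's; pull it along its own -y. It swings with the tongue, carries it when lifted, and rolls easily between flat fingers on its two x sides.
- latch_travel (a joint): Travel of the latch in m: 0 = locked (its blade under the ball), 0.018 = fully pulled out; the ball is free from 0.014 on. The spring pulls back with about 4 N at 0 and 9 N when fully out. The latch must stay out until the coupler has risen about 50 mm; above that it may stay out or spring back.
- tongue_angle (a joint): Angle of the tongue in rad: 0 = level, coupled; grows as the coupler rises (0.30 = 70 mm up), limit 0.6. The tongue with coupler and latch weighs 0.5 to 1 kg, needs about 3 to 6 N upward at the knob and falls back when let go.
- latch: The steel latch slide: a plate 64x48x4 mm beside the coupler, a blade under the ball, a stem and the red knob (all one part). Origin in the ball centre while locked, axes as the coupler's; it slides out along its own -y.
- tape: Bystander: black roll of tape, 55 mm across, 19 mm high, origin under its centre.
- tub: Bystander: yellow tub of small hardware, 68 mm across, 36 mm high, origin under its centre.
- hexkey: Bystander: black hex key, 92x30x5 mm, origin under its centre.
- measure: Bystander: yellow tape measure, 71x32x61 mm, origin under its centre.

How it is judged:
By the outcome, as a careful person would: the job done as asked, in the order asked, and still so for the second after the job is handed in, while the arm keeps its last pose, push and grip.
It also fails if it takes over 30 s, if anything falls off the work surface, if the arm or the gripper's body presses on something with over 40 N, if the wrist force passes 120 N, or if a joint passes its speed limit or range.

ROBOT

A 6-joint arm with a two-finger parallel gripper is mounted at the origin on a cart in front of the work surface, level with it; the furniture and walls round the work are solid. World frame = base frame: x ahead of the robot, y to its left, z up, the work surface at z = 0. Lengths are in m, angles in rad, forces in N, time in s.
With the tool pointing down it reaches from about 0.275 to 0.875 m from the base axis. Payload 12.5 kg.
Tool frame: the origin (TCP) lies at the very end of the fingers, on their centre line; the grasp point (between the pads) lies 19 mm behind it; y points along the fingers, x is the direction in which the jaws open and shut, and the axes are right-handed (so a half turn about y gives the same grasp; the last joint's range is limited). The gripper opens to 85 mm and grips with 20 to 120 N. Pads are 22 mm wide; open, the fingers measure 114 mm over their backs; the gripper's body (76 mm by 85 mm) begins 54 mm behind the grasp point. The pads swing forward as they close: fully open they stand 13 mm farther back than shut.
Start: joints at [1.207, 0.351, 1.652, -0, 1.139, -0.085], TCP at [0.151, 0.529, 0.231] pointing down, gripper open.
Joint ranges: [-2.75, 2.75], [-0.79, 2.1], [0.01, 2.65], [-1.57, 4.71], [0.07, 3.14], [-2.87, 2.87]. Speed limits (rad/s): [2.22, 2.22, 2.79, 3.14, 3.14, 3.14].

INTERFACE

Orientations are given as a unit quaternion [x, y, z, w].
In Python, from workcell import readout, viewer, robot gives the robot as it stands. The module is installed in compiled form; this text tells all that it offers.
- The arm moves only by the tool send_rows, never from a script. Its argument "series" is a list of rows, each an object of numbers: "dx", "dy", "dz": the shift along the tool's x, y, z as a fraction of full scale; "ax", "ay", "az": the turn, a rotation vector about the tool's x, y, z as a fraction of full scale. A call has 1 to 5 rows; each row is the pose to reach, as a shift and turn from the pose commanded when the call began, along the tool's axes at that moment; what a row does not reach only later rows make up. Full scale, the value 1, is 1 m for a shift and 45 degrees for a turn. A row lasts 1/10 s, in which the tool goes at most 50 mm and 8.59 degrees, less where a joint would pass 70% of its speed; a pose out of reach is approached as far as the arm can. A call with a number of a shift or a turn outside -1 to 1 is refused whole. A call with a gripper value outside its range is refused whole. "fingers" is the opening, from -1 (shut) to 1 (fully open), set as the call begins (left out, the last holds). The fingers move at their own pace and stop on an object; "grip_force" is the grip in N (left out, the last holds). Time passes only in rows, so rows that repeat a pose let the fingers close. It gives the time, the measured TCP pose, the force and the opening at its end, in the units of the state.
- readout.get_obs(): the state, without advancing time (a new reading comes with each control period).
- viewer.read_camera(name): name is "scene" or "top"; returns a dict with "image" (384x512x3 uint8, blue, green, red), "fx", "fy", "cx", "cy" (pixels), "extrinsics" (4x4, takes a point from camera to world coordinates). Camera axes: x right, y down, z forward; pixel columns grow to the right and rows downward; lengths in m; the calibration is good to about 2 mm. A picture is of the moment at which its call begins. There is no depth.
- robot.finish_job(): hands the job in, once; it reports no verdict.
The state is a dict: "t": time; "qpos": joint angles; "joint_vel": joint speeds; "tau": joint torques, N m; "position": TCP position; "tool_rot": TCP orientation; "ft_force": force on the tool from outside, world axes, zero at the start; "torque": the same for the moment, N m; "grip_width": finger opening in m.
Only numpy, scipy, OpenCV 4.12 (cv2) and the standard library are available. Lean on these libraries where they do the work, as an engineer would, in place of code of your own. Each camera call takes 0.05 s, during which the arm holds its last target. There are 200 camera calls.

## Working session

There is one attempt and no reset: what is moved stays moved. The work goes in short steps, Python scripts to look and compute and a tool call to move; the robot and the scene stay as the last step left them, time stands still between calls to the robot, and variables do not carry over. Pictures are saved under pics/ and viewed, about 8 in all and at most 12, crops included, and the job is handed in when it is done.

Besides the shell and the picture viewer there is one more tool, called after "Request:" as a command line: name --argument value ..., lists and objects as JSON in quotes. send_rows: Moves the arm, as the interface text tells. Shift numbers are shares of 1 m and turn numbers shares of 45 degrees, none past 1 either way. Its arguments: {"type":"object","properties":{"series":{"type":"array","items":{"type":"object","properties":{"dx":{"type":"number"},"dy":{"type":"number"},"dz":{"type":"number"},"ax":{"type":"number"},"ay":{"type":"number"},"az":{"type":"number"}}}},"fingers":{"type":"number"},"grip_force":{"type":"number"}},"required":["series"]}

```bash
mkdir -p pics
python3 - <<'E'
from workcell import readout, viewer
import cv2,numpy as np
o=readout.get_obs()
for k in o: print(k,np.round(o[k],4))
for n in("scene","top"):
    d=viewer.read_camera(n); cv2.imwrite(f"pics/{n}0.png",d["image"])
    print(n,d["fx"],d["fy"],d["cx"],d["cy"]);print(np.round(d["extrinsics"],4).tolist())
a=cv2.imread("pics/scene0.png");b=cv2.imread("pics/top0.png")
E
```

```text
t 0.0
qpos [ 1.2074  0.3512  1.6524 -0.      1.1391 -0.0846]
joint_vel [0.0008 0.002  0.0003 0.0012 0.0003 0.0004]
tau [-2.10000e-03 -5.06074e+01 -2.91406e+01 -2.00000e-04  4.50000e-03
 -0.00000e+00]
position [0.1512 0.5285 0.2308]
tool_rot [ 0.5649  0.4253 -0.426  -0.5644]
ft_force [ 0.2249 -0.5336 -0.389 ]
torque [-0.0094  0.0259  0.0126]
grip_width 0.0856
scene 399.343567796607 399.343567796607 254.43667657874178 199.65994919008392
[[0.76, -0.285, 0.5841, -0.2223], [-0.6497, -0.3572, 0.6711, -1.0061], [0.0174, -0.8895, -0.4566, 0.6926], [0.0, 0.0, 0.0, 1.0]]
top 474.85964988372945 474.85964988372945 250.2771829000266 191.66138447192895
[[0.0127, -0.9819, 0.1888, 0.2879], [-0.9999, -0.0126, 0.0018, -0.1217], [0.0006, -0.1888, -0.982, 1.4678], [0.0, 0.0, 0.0, 1.0]]
```

View pics/scene0.png

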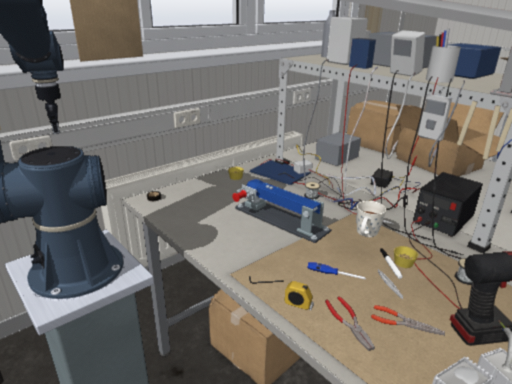

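View pics/top0.png

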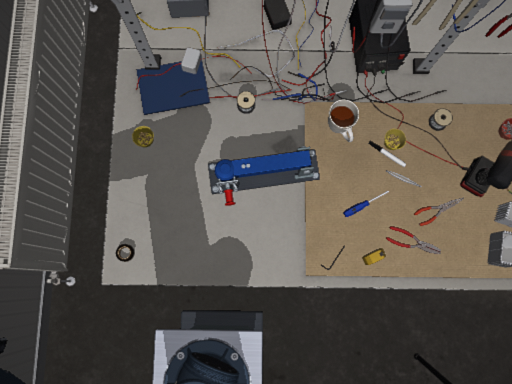

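The scene shows the coupler and red knob at about (240,196) and the pivot bracket at about (312,220). In the top view the knob is at about (229,197), the coupler at (224,170) and the pivot end at (313,163). The knob points towards the robot.

```bash
cat > h.py <<'E'
from workcell import readout, viewer
import cv2,numpy as np
def shot(n,f=None):
    d=viewer.read_camera(n)
    if f: cv2.imwrite(f,d["image"])
    return d
def plane(d,u,v,z):
    E=d["extrinsics"];r=E[:3,:3]@np.array([(u-d["cx"])/d["fx"],(v-d["cy"])/d["fy"],1]);o=E[:3,3]
    return o+r*(z-o[2])/r[2]
def proj(d,p):
    E=d["extrinsics"];q=E[:3,:3].T@(np.asarray(p)-E[:3,3]);return [d["fx"]*q[0]/q[2]+d["cx"],d["fy"]*q[1]/q[2]+d["cy"]]
E
python3 - <<'E'
from h import *
d=shot("top");im=d["image"];s=shot("scene")
c=im[140:220,195:335];s0=s["image"][170:245,220:340]
cv2.imwrite("pics/c1.png",np.vstack([cv2.resize(c,(700,400),interpolation=cv2.INTER_CUBIC),np.pad(cv2.resize(s0,(320,200),interpolation=cv2.INTER_CUBIC),((0,0),(0,380),(0,0)))]))
for nm,dd in(("top",d),("scene",s)):
    I=dd["image"].astype(int);m=((I[...,2]>120)&(I[...,1]<80)&(I[...,0]<80)).astype(np.uint8)
    n,l,st,ce=cv2.connectedComponentsWithStats(m)
    for i in range(1,n):
        if st[i,4]>15 and st[i,0]<300 and st[i,1]<240: print(nm,st[i],ce[i],plane(dd,*ce[i],.085))
I=im.astype(int);m=((I[...,0]>110)&(I[...,2]<80)).astype(np.uint8);m[:140]=0
n,l,st,ce=cv2.connectedComponentsWithStats(m)
for i in range(1,n):
    if st[i,4]>200:
        print("blue",st[i],ce[i]); pts=np.argwhere(l==i)[:,::-1].astype(np.float32);print(cv2.minAreaRect(pts))
E
```

```text
top [224 189  10  17  88] [228.34090909 196.63636364] [ 0.53793611 -0.05440087  0.085     ]
scene [232 190  15  12  89] [237.94382022 195.3258427 ] [ 0.53205487 -0.05352714  0.085     ]
blue [ 216  151   95   29 1316] [264.22492401 163.84726444]
((262.74658203125, 163.92652893066406), (17.1895751953125, 94.53659057617188), 80.19390869140625)
```

View pics/c1.png

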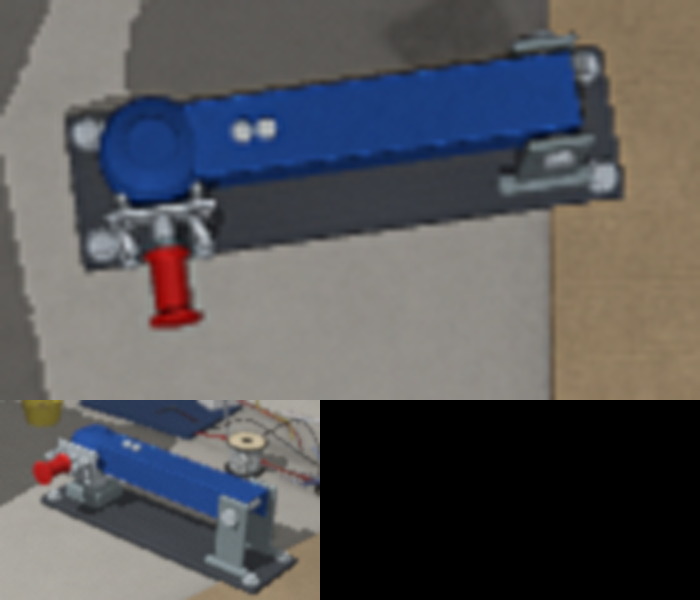

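Run:
```python
from h import *
d=shot("top")
P=lambda u,v,z:plane(d,195+u/5,140+v/5,z)
q=[P(*p,.012) for p in((68,113),(603,45),(622,197),(85,270))]
for p in q: print(p)
ax=(q[1]-q[0]+q[2]-q[3]);ax/=np.linalg.norm(ax)
mid=sum(q)/4; ay=np.cross([0,0,1],ax)
ball=mid-ax*.1175
print("yaw",np.degrees(np.arctan2(ax[1],ax[0])),"ball(plate)",ball,"knob",ball-ay*.082, np.linalg.norm(q[1]-q[0]),np.linalg.norm(q[3]-q[0]))
print("ball(top)",P(150,145,.113)); print("knob",P(171,283,.088),P(171,283,.088)+ay*.082)
o=readout.get_obs()
from scipy.spatial.transform import Rotation as R
print(R.from_quat(o["tool_rot"]).as_matrix().round(3))
```

```text
[0.65957953 0.01384386 0.012     ]
[ 0.70846241 -0.32474203  0.012     ]
[ 0.60975092 -0.33535466  0.012     ]
[5.58836707e-01 2.86747895e-04 1.20000000e-02]
yaw -81.58038486610222 ball(plate) [ 0.61695284 -0.0452579   0.012     ] knob [ 0.53583662 -0.05726448  0.012     ] 0.3420963942091477 0.10165093588899592
ball(top) [ 0.61508111 -0.04420327  0.113     ]
knob [ 0.53753528 -0.05708098  0.088     ] [ 0.61865151 -0.0450744   0.088     ]
[[ 0.275 -0.    -0.961]
 [ 0.961 -0.001  0.275]
 [-0.001 -1.     0.   ]]
```

Request:
send_rows --series '[{"dx":-0.457,"dz":-0.531,"dy":0.03,"ay":-0.542},{"dx":-0.457,"dz":-0.531,"dy":0.03,"ay":-0.542},{"dx":-0.457,"dz":-0.531,"dy":0.03,"ay":-0.542},{"dx":-0.457,"dz":-0.531,"dy":0.03,"ay":-0.542},{"dx":-0.457,"dz":-0.531,"dy":0.03,"ay":-0.542}]' --fingers 1 --grip_force 60

```text
invalid input at $.series[0]: expected keys dx, dy, dz, ax, ay, az
```

```bash
cat >> h.py <<'E'
from scipy.spatial.transform import Rotation as R
yaw=np.radians(-81.6);AX=np.array([np.cos(yaw),np.sin(yaw),0]);AY=np.cross([0,0,1],AX)
BALL=np.array([.617,-.045,.075])
def want(yl,zoff,ang=0):
    """TCP pose holding knob at stand y=yl; zoff above; tongue angle ang"""
    piv=BALL+AX*.24; piv[2]=.085
    p=BALL+AY*yl; p[2]=.066+zoff
    M=np.column_stack([-AX,[0,0,-1],-AY]); T=R.from_rotvec(AY*ang).as_matrix()
    return piv+T@(p-piv),T@M
def delta(p,M):
    o=readout.get_obs();C=R.from_quat(o["tool_rot"]).as_matrix()
    print("t",o["t"],"pos",o["position"].round(4) if hasattr(o["position"],'round') else o["position"],"F",np.round(o["ft_force"],1),"w",o["grip_width"])
    print("shift",(C.T@(p-np.array(o["position"]))).round(4),"turn",(np.degrees(R.from_matrix(C.T@M).as_rotvec())/45).round(3))
E
python3 -c "
from h import *
delta(*want(-.083,.134))"
```

```text
t 0.25 pos [0.1513 0.5286 0.2311] F [-0.1 -0.6 -0.1] w 0.08555577400170913
shift [-0.4575  0.0313 -0.53  ] turn [-0.    -0.542 -0.001]
```

Request:
send_rows --series '[{"dx":-0.457,"dy":0.03,"dz":-0.53,"ax":0,"ay":-0.542,"az":0},{"dx":-0.457,"dy":0.03,"dz":-0.53,"ax":0,"ay":-0.542,"az":0},{"dx":-0.457,"dy":0.03,"dz":-0.53,"ax":0,"ay":-0.542,"az":0},{"dx":-0.457,"dy":0.03,"dz":-0.53,"ax":0,"ay":-0.542,"az":0},{"dx":-0.457,"dy":0.03,"dz":-0.53,"ax":0,"ay":-0.542,"az":0}]' --fingers 1 --grip_force 60

```text
t: 0.75
position: [0.2844, 0.3258, 0.221]
tool_rot: [0.462, 0.536, -0.535, -0.462]
ft_force: [1.6, 0.3, -0.2]
grip_width: 0.0852
```

```bash
python3 -c "
from h import *
delta(*want(-.083,.134))"
```

```text
t 0.75 pos [0.2844 0.3258 0.221 ] F [ 1.6  0.3 -0.2] w 0.08520619560301773
shift [-0.4157  0.021  -0.1912] turn [0.    0.002 0.   ]
```

Request:
send_rows --series '[{"dx":-0.41,"dy":0.02,"dz":-0.185,"ax":0,"ay":0,"az":0},{"dx":-0.41,"dy":0.02,"dz":-0.185,"ax":0,"ay":0,"az":0},{"dx":-0.41,"dy":0.02,"dz":-0.185,"ax":0,"ay":0,"az":0},{"dx":-0.41,"dy":0.02,"dz":-0.185,"ax":0,"ay":0,"az":0},{"dx":-0.41,"dy":0.02,"dz":-0.185,"ax":0,"ay":0,"az":0}]'

```text
t: 1.25
position: [0.4195, 0.1153, 0.2101]
tool_rot: [0.462, 0.535, -0.535, -0.462]
ft_force: [0.9, 1.2, 0.2]
grip_width: 0.0857
```

```bash
python3 -c "
from h import *
delta(*want(-.083,.134))"
```

```text
t 1.25 pos [0.4195 0.1153 0.2101] F [0.9 1.2 0.2] w 0.08572485633606058
shift [-0.1874  0.0101 -0.0889] turn [0.001 0.    0.   ]
```

Request:
send_rows --series '[{"dx":-0.18,"dy":0.01,"dz":-0.085,"ax":0,"ay":0,"az":0},{"dx":-0.18,"dy":0.01,"dz":-0.085,"ax":0,"ay":0,"az":0},{"dx":-0.18,"dy":0.01,"dz":-0.085,"ax":0,"ay":0,"az":0},{"dx":-0.18,"dy":0.01,"dz":-0.085,"ax":0,"ay":0,"az":0},{"dx":-0.18,"dy":0.01,"dz":-0.085,"ax":0,"ay":0,"az":0}]'

```text
t: 1.75
position: [0.5313, -0.0525, 0.1994]
tool_rot: [-0.463, -0.534, 0.534, 0.463]
ft_force: [-1.0, 0.6, -0.2]
grip_width: 0.0854
```

```bash
python3 -c "
from h import *
delta(*want(-.083,.134))
d=shot('top');s=shot('scene')
f=lambda I,x,y,w,h:cv2.resize(I[y:y+h,x:x+w],(w*4,h*4),interpolation=cv2.INTER_CUBIC)
cv2.imwrite('pics/c2.png',np.hstack([f(d['image'],180,130,100,120),f(s['image'],190,120,100,120)]))"
```

```text
t 1.75 pos [ 0.5313 -0.0525  0.1994] F [-1.   0.6 -0.2] w 0.08537660209509995
shift [-0.005  -0.0006 -0.0029] turn [ 0.001 -0.005 -0.001]
```

View pics/c2.png

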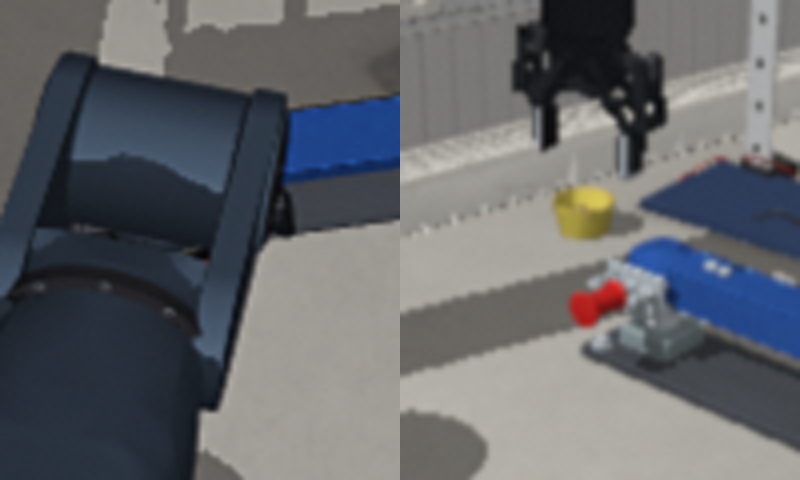

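The picture shows the open fingers straddling and directly above the knob (at about (239,195) in the full frame), with the pins clear. Descending.

Request:
send_rows --series '[{"dx":-0.005,"dy":0.03,"dz":-0.003,"ax":0,"ay":-0.005,"az":0},{"dx":-0.005,"dy":0.06,"dz":-0.003,"ax":0,"ay":-0.005,"az":0},{"dx":-0.005,"dy":0.08,"dz":-0.003,"ax":0,"ay":-0.005,"az":0},{"dx":-0.005,"dy":0.1,"dz":-0.003,"ax":0,"ay":-0.005,"az":0},{"dx":-0.005,"dy":0.1,"dz":-0.003,"ax":0,"ay":-0.005,"az":0}]'

```text
t: 2.35
position: [0.531, -0.0514, 0.0981]
tool_rot: [-0.459, -0.536, 0.537, 0.462]
ft_force: [0.0, -0.9, 0.3]
grip_width: 0.0853
```

```bash
python3 -c "
from h import *
delta(*want(-.083,0))
s=shot('scene')
f=lambda I,x,y,w,h:cv2.resize(I[y:y+h,x:x+w],(w*6,h*6),interpolation=cv2.INTER_CUBIC)
cv2.imwrite('pics/c3.png',f(s['image'],200,130,100,90))"
```

```text
t 2.35 pos [ 0.531  -0.0514  0.0981] F [ 0.  -0.9  0.3] w 0.08530567124304667
shift [-0.0063  0.0321 -0.0031] turn [-0.005  0.007  0.002]
```

View pics/c3.png

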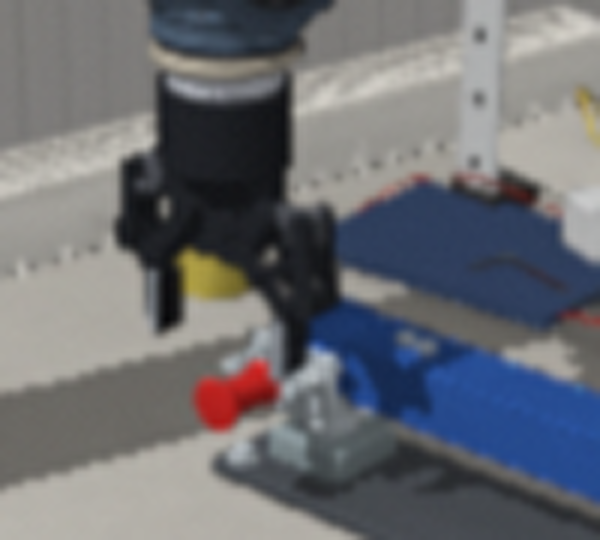

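```bash
python3 -c "
from h import *
s=shot('scene');o=readout.get_obs();C=R.from_quat(o['tool_rot']).as_matrix();p=np.array(o['position']);print(p)
for sx in(-.0425,.0425,-.057,.057): print('tip',sx,proj(s,p+C@[sx,-.013,0]),proj(s,p+C@[sx,-.013,-.011]),proj(s,p+C@[sx,-.013,.011]))
k=BALL-AY*.082;k[2]=.085;print('knob',proj(s,k),'outer',proj(s,k-AY*.018),'inner',proj(s,k+AY*.018))
delta(*want(-.083,0))
"
```

```text
[ 0.53271527 -0.05200764  0.10054178]
tip -0.0425 [np.float64(247.22451083457779), np.float64(191.29557384901847)] [np.float64(249.42372420709108), np.float64(190.2329333899329)] [np.float64(245.00029216478052), np.float64(192.37029664668816)]
tip 0.0425 [np.float64(228.721883581256), np.float64(183.91287535507018)] [np.float64(230.94339929383872), np.float64(182.92795768068456)] [np.float64(226.47601483798107), np.float64(184.90859004080164)]
tip -0.057 [np.float64(250.51836429764015), np.float64(192.60984812305009)] [np.float64(252.71283040973813), np.float64(191.53306426037253)] [np.float64(248.29878753101443), np.float64(193.69895331866024)]
tip 0.057 [np.float64(225.69653725244345), np.float64(182.70573760757068)] [np.float64(227.92099455888777), np.float64(181.73324961813844)] [np.float64(223.4478429437612), np.float64(183.68882152685418)]
knob [np.float64(239.45796362422377), np.float64(195.36765145656253)] outer [np.float64(235.8114582382017), np.float64(197.11419325133346)] inner [np.float64(243.03967868405078), np.float64(193.65214184208958)]
t 2.45 pos [ 0.5327 -0.052   0.1005] F [-0.1 -0.4  0.7] w 0.08543647308134178
shift [-0.0054  0.0345 -0.0014] turn [-0.     0.007  0.   ]
```

Request:
send_rows --series '[{"dx":-0.006,"dy":0.0,"dz":-0.006,"ax":0,"ay":0,"az":0},{"dx":-0.006,"dy":0,"dz":-0.006,"ax":0,"ay":0,"az":0},{"dx":-0.006,"dy":0,"dz":-0.006,"ax":0,"ay":0,"az":0}]'

```text
t: 2.75
position: [0.5402, -0.0581, 0.1006]
tool_rot: [0.461, 0.536, -0.536, -0.461]
ft_force: [-0.3, -0.1, -0.5]
grip_width: 0.0853
```

```bash
python3 -c "
from h import *
delta(*want(-.083,0))
"
```

```text
t 2.75 pos [ 0.5402 -0.0581  0.1006] F [-0.3 -0.1 -0.5] w 0.08531569042466962
shift [0.0018 0.0346 0.0051] turn [ 0.001  0.005 -0.001]
```

Request:
send_rows --series '[{"dx":0.001,"dy":0.0,"dz":0.005,"ax":0,"ay":0,"az":0},{"dx":0.001,"dy":0.01,"dz":0.006,"ax":0,"ay":0,"az":0},{"dx":0.001,"dy":0.022,"dz":0.006,"ax":0,"ay":0,"az":0},{"dx":0.001,"dy":0.035,"dz":0.006,"ax":0,"ay":0,"az":0},{"dx":0.001,"dy":0.035,"dz":0.006,"ax":0,"ay":0,"az":0}]'

```text
t: 3.25
position: [0.5324, -0.0576, 0.0626]
tool_rot: [-0.46, -0.536, 0.537, 0.462]
ft_force: [-0.1, 0.3, 0.4]
grip_width: 0.0855
```

```bash
python3 -c "
from h import *
delta(*want(-.083,0))
s=shot('scene');delta(*want(-.083,0))
f=lambda I,x,y,w,h:cv2.resize(I[y:y+h,x:x+w],(w*6,h*6),interpolation=cv2.INTER_CUBIC)
cv2.imwrite('pics/c4.png',f(s['image'],200,140,100,80))"
```

```text
t 3.25 pos [ 0.5324 -0.0576  0.0626] F [-0.1  0.3  0.4] w 0.08552155544814279
shift [ 0.0001 -0.0034 -0.0025] turn [-0.004  0.005  0.002]
t 3.3 pos [ 0.533  -0.0577  0.0636] F [-0.6  0.5 -0.1] w 0.08531084929388554
shift [ 0.0003 -0.0024 -0.002 ] turn [-0.003  0.005  0.001]
```

View pics/c4.png

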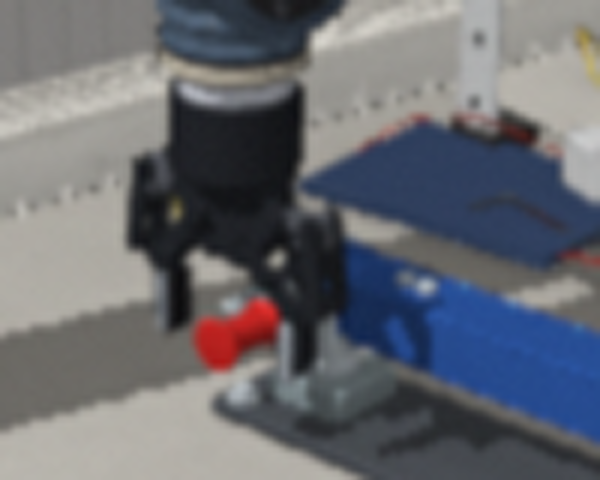

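The fingers straddle the red knob, with the near finger at crop (295,340) and the far one at (175,300). Closing.

Request:
send_rows --series '[{"dx":0,"dy":0,"dz":0,"ax":0,"ay":0,"az":0},{"dx":0,"dy":0,"dz":0,"ax":0,"ay":0,"az":0},{"dx":0,"dy":0,"dz":0,"ax":0,"ay":0,"az":0},{"dx":0,"dy":0,"dz":0,"ax":0,"ay":0,"az":0},{"dx":0,"dy":0,"dz":0,"ax":0,"ay":0,"az":0}]' --fingers -1 --grip_force 60

```text
t: 3.8
position: [0.5336, -0.0568, 0.0653]
tool_rot: [0.461, 0.537, -0.536, -0.462]
ft_force: [-2.9, 7.0, 7.0]
grip_width: 0.0202
```

Request:
send_rows --series '[{"dx":0,"dy":0,"dz":0,"ax":0,"ay":0,"az":0},{"dx":0,"dy":0,"dz":0,"ax":0,"ay":0,"az":0},{"dx":0,"dy":0,"dz":0,"ax":0,"ay":0,"az":0},{"dx":0,"dy":0,"dz":0,"ax":0,"ay":0,"az":0}]'

```text
t: 4.2
position: [0.5336, -0.0569, 0.0654]
tool_rot: [0.461, 0.537, -0.536, -0.461]
ft_force: [-2.2, 8.0, 6.4]
grip_width: 0.0207
```

```bash
python3 -c "
from h import *
delta(*want(-.083,0))
s=shot('scene');delta(*want(-.083,0))
f=lambda I,x,y,w,h:cv2.resize(I[y:y+h,x:x+w],(w*6,h*6),interpolation=cv2.INTER_CUBIC)
cv2.imwrite('pics/c5.png',f(s['image'],200,140,100,80))"
```

```text
t 4.2 pos [ 0.5336 -0.0569  0.0654] F [-2.2  8.   6.4] w 0.020703592100167985
shift [-0.0004 -0.0006 -0.0013] turn [0.    0.005 0.002]
t 4.25 pos [ 0.5336 -0.0569  0.0654] F [-2.6  8.3  5.6] w 0.020598936984151415
shift [-0.0004 -0.0006 -0.0013] turn [0.    0.005 0.002]
```

View pics/c5.png

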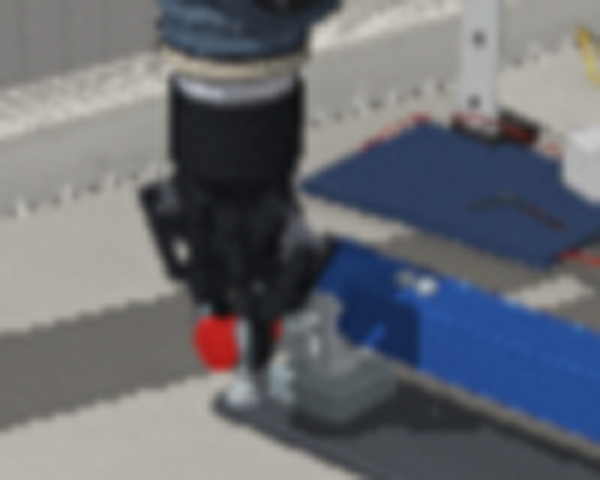

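Knob gripped (width 20.6 mm). Now pulling in steps along tool +z.

Request:
send_rows --series '[{"dx":0,"dy":0,"dz":0.004,"ax":0,"ay":0,"az":0},{"dx":0,"dy":0,"dz":0.008,"ax":0,"ay":0,"az":0},{"dx":0,"dy":0,"dz":0.012,"ax":0,"ay":0,"az":0},{"dx":0,"dy":0,"dz":0.016,"ax":0,"ay":0,"az":0},{"dx":0,"dy":0,"dz":0.016,"ax":0,"ay":0,"az":0}]'

```text
t: 4.75
position: [0.5188, -0.0593, 0.0655]
tool_rot: [0.462, 0.537, -0.535, -0.461]
ft_force: [6.4, 12.3, -0.6]
grip_width: 0.0205
```

```bash
cat >> h.py <<'E'
P0=np.array([.5336,-.0569,.0654])
def pulled():
    o=readout.get_obs();F=np.array(o["ft_force"]);p=np.array(o["position"])-P0
    print("t",o["t"],"stand dxyz mm",np.round([p@AX*1e3,p@AY*1e3,p[2]*1e3],1),"F stand",np.round([F@AX,F@AY,F[2]],1),"w",o["grip_width"])
E
python3 -c "
from h import *
pulled()"
```

```text
t 4.75 stand dxyz mm [  0.2 -15.    0.1] F stand [-11.3   8.2  -0.6] w 0.020475467489364258
```

Request:
send_rows --series '[{"dx":0,"dy":0,"dz":0.002,"ax":0,"ay":0,"az":0},{"dx":0,"dy":0,"dz":0.003,"ax":0,"ay":0,"az":0},{"dx":0,"dy":0,"dz":0.003,"ax":0,"ay":0,"az":0}]'

```text
t: 5.05
position: [0.5162, -0.0596, 0.0655]
tool_rot: [0.462, 0.537, -0.535, -0.46]
ft_force: [6.4, 11.1, -0.5]
grip_width: 0.0201
```

```bash
python3 -c "
from h import *
pulled()"
```

```text
t 5.05 stand dxyz mm [  0.2 -17.6   0.1] F stand [-10.    7.9  -0.5] w 0.020146296129811586
```

Request:
send_rows --series '[{"dx":0,"dy":0,"dz":0.001,"ax":0,"ay":0,"az":0},{"dx":0,"dy":0,"dz":0.002,"ax":0,"ay":0,"az":0},{"dx":0,"dy":0,"dz":0.002,"ax":0,"ay":0,"az":0}]'

```text
t: 5.35
position: [0.5157, -0.0598, 0.0658]
tool_rot: [0.463, 0.538, -0.534, -0.46]
ft_force: [14.4, 14.6, -4.5]
grip_width: 0.0205
```

```bash
python3 -c "
from h import *
pulled()"
```

```text
t 5.35 stand dxyz mm [  0.3 -18.1   0.4] F stand [-12.4  16.3  -4.5] w 0.02049753224264217
```

Pull force jumped from 8 to 16 N at 18.1 mm: the latch is at its stop. Now lifting along the arc.

Request:
send_rows --series '[{"dx":0.0003,"dy":-0.0048,"dz":0,"ax":0,"ay":0,"az":-0.0255},{"dx":0.0006,"dy":-0.0096,"dz":0,"ax":0,"ay":0,"az":-0.051},{"dx":0.0007,"dy":-0.0144,"dz":0,"ax":0,"ay":0,"az":-0.0764},{"dx":0.0007,"dy":-0.0144,"dz":0,"ax":0,"ay":0,"az":-0.0764}]'

```text
t: 5.75
position: [0.5156, -0.0591, 0.0806]
tool_rot: [0.446, 0.552, -0.52, -0.476]
ft_force: [14.6, 16.2, -2.9]
grip_width: 0.02
```

```bash
python3 -c "
from h import *
pulled()
s=shot('scene')
f=lambda I,x,y,w,h:cv2.resize(I[y:y+h,x:x+w],(w*6,h*6),interpolation=cv2.INTER_CUBIC)
cv2.imwrite('pics/c6.png',f(s['image'],210,140,120,90))"
```

```text
t 5.75 stand dxyz mm [ -0.4 -18.2  15.2] F stand [-13.9  16.8  -2.9] w 0.019962490193162066
```

View pics/c6.png

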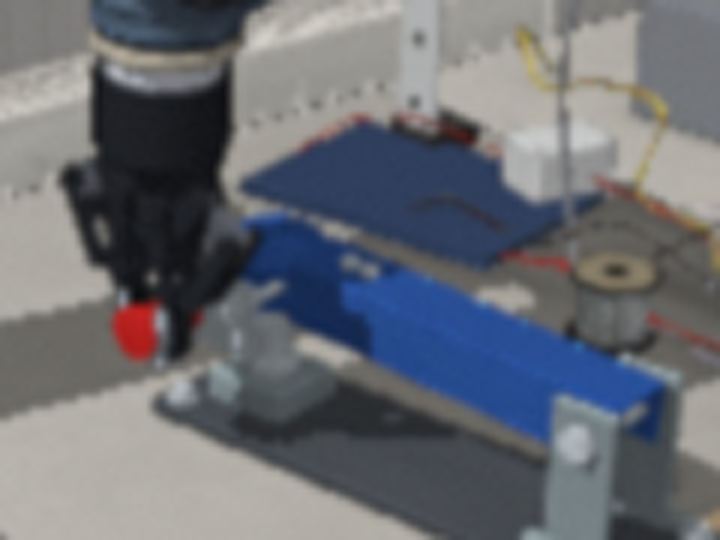

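The coupler has lifted off and the tongue is angled up, with the knob still pulled. Continuing to 0.30 rad.

Request:
send_rows --series '[{"dx":0.0007,"dy":-0.012,"dz":0,"ax":0,"ay":0,"az":-0.0637},{"dx":0.0007,"dy":-0.0241,"dz":0,"ax":0,"ay":0,"az":-0.1273},{"dx":0.0002,"dy":-0.0361,"dz":0,"ax":0,"ay":0,"az":-0.191},{"dx":-0.0009,"dy":-0.0481,"dz":0,"ax":0,"ay":0,"az":-0.2546},{"dx":-0.0023,"dy":-0.0576,"dz":0,"ax":0,"ay":0,"az":-0.3056}]'

```text
t: 6.3
position: [0.5165, -0.0649, 0.1385]
tool_rot: [0.377, 0.601, -0.459, -0.535]
ft_force: [16.5, 12.3, -1.1]
grip_width: 0.0199
```

Request:
send_rows --series '[{"dx":0,"dy":0,"dz":0,"ax":0,"ay":0,"az":0},{"dx":0,"dy":0,"dz":0,"ax":0,"ay":0,"az":0},{"dx":0,"dy":0,"dz":0,"ax":0,"ay":0,"az":0},{"dx":0,"dy":0,"dz":0,"ax":0,"ay":0,"az":0},{"dx":0,"dy":0,"dz":0,"ax":0,"ay":0,"az":0}]'

```text
t: 6.8
position: [0.5164, -0.0648, 0.1379]
tool_rot: [0.377, 0.601, -0.459, -0.535]
ft_force: [15.6, 12.8, -0.2]
grip_width: 0.0202
```

```bash
python3 -c "
from h import *
pulled()
o=readout.get_obs();M0=want(0,0)[1];C=R.from_quat(o['tool_rot']).as_matrix()
print('tool rot about AY',R.from_matrix(C@M0.T).as_rotvec()@AY)
g=np.array(o['position'])-C[:,1]*.019;print('grasp z',g[2],'angle',np.arcsin((g[2]-.0846)/.24),'coupler rise',(g[2]-.0846))
s=shot('scene')
f=lambda I,x,y,w,h:cv2.resize(I[y:y+h,x:x+w],(w*6,h*6),interpolation=cv2.INTER_CUBIC)
cv2.imwrite('pics/c7.png',f(s['image'],205,130,125,100))"
```

```text
t 6.8 stand dxyz mm [  5.3 -18.1  72.5] F stand [-10.4  17.3  -0.2] w 0.020229065019725167
tool rot about AY 0.3005535314137562
grasp z 0.15602532920539988 angle 0.3021835634756432 coupler rise 0.07142532920539989
```

View pics/c7.png

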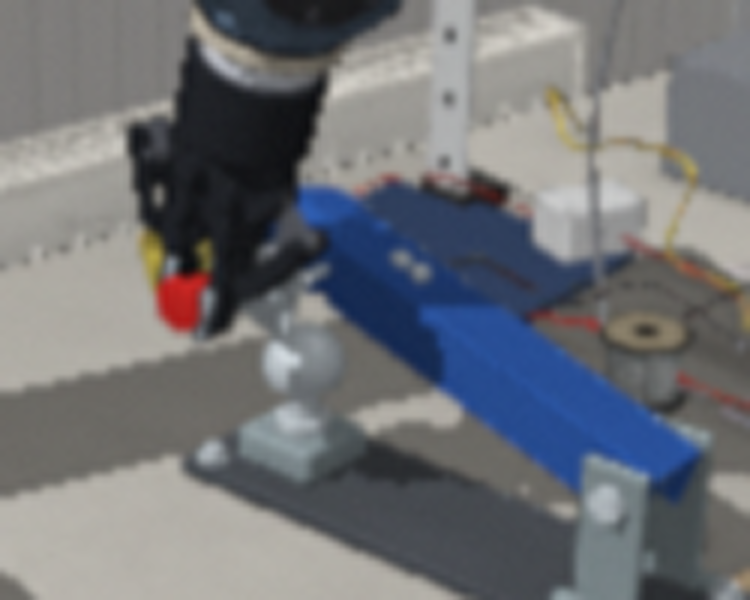

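The ball stands bare at crop (305,360), and the tongue is raised with the knob held at (185,300). The job is done, so I'm handing it in.

```bash
python3 -c "
from workcell import robot
print(robot.finish_job())"
```

```text
the job is handed in; nothing more can be done
None
```

The blue tongue is uncoupled and held in the air by the red knob, and I handed the job in at about 6.8 s.

- **Pull:** I gripped the knob from above at 60 N and pulled the latch 18.1 mm. At that point the pull force jumped from 8 to 16 N, so it was at its stop.
- **Lift:** With the latch out, I swung the tongue up about its pivot to roughly 0.30 rad, which puts the coupler about 71 mm higher.
- **Last checks:** The pull was still 18.1 mm and the grip width steady at about 20 mm. The scene picture showed the bare ball under the raised coupler.
- **Forces:** At the readings taken, the wrist force stayed around 22 N or less.
- **Loose things:** The gripper never went near the tape, tub, hex key or tape measure. I did not check their positions afterwards.
- **What disagreed:**
  - Position readings wandered by 1–2 mm while the arm hung free, and one correction based on an old reading had to be undone before gripping.
  - The grip width reads about 20 mm, against a stated 22 mm knob diameter.
  - At the end the wrist read almost no vertical load and about 10 N sideways along the stand. I take that to be a grip preload or sensor offset, because the tongue was clearly in the air.

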